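# Gauge the middle roller bore of a slotted guitar head

## Robot

A 7-joint arm with a two-finger parallel gripper is mounted at the origin on the work surface. World frame = base frame: x ahead of the robot, y to its left, z up, the work surface at z = 0. Lengths are in mm, angles in rad, forces in N, time in s.
With the tool pointing down it reaches from about 400 to 875 mm from the base axis. Payload 4.4 kg.
Tool frame: the origin (TCP) lies where the fingers leave the gripper's body, on its centre line; the fingertips stand 73 mm ahead of it and the grasp point (between the pads) lies 54 mm ahead of it; z points along the fingers, y is the line along which they close (so a half turn about z gives the same grasp; the last joint's range is limited). The gripper opens to 85 mm and grips with 20 to 120 N. Pads are 22 mm wide; open, the fingers measure 114 mm over their backs; the gripper's body (76 mm by 85 mm) begins 54 mm behind the grasp point. The pads swing forward as they close: fully open they stand 13 mm farther back than shut.
Start: joints at [-1.323, 0.628, 0.038, 1.517, -0.027, 0.996, -0.02], TCP at [200.617, 618.279, 303.913] pointing down, gripper open.
Joint ranges: [-3.06, 3.06], [-0.37, 2.12], [-1.25, 1.32], [0.18, 2.47], [-1.1, 4.24], [0.23, 1.98], [-2.94, 2.94]. Speed limits (rad/s): [2.57, 2.57, 3.14, 3.14, 3.14, 3.14, 3.14].

## Interface

Orientations are given as [roll, pitch, yaw] about the fixed x, y, z axes, in that order (R = Rz(yaw) Ry(pitch) Rx(roll)).
In Python, from cell import ctrl gives the robot as it stands.
- The arm moves only by the tool send_rows, never from a script. Its argument "rows" is a list that holds one entry, the list of rows, each a list of 6 numbers: the shift along the tool's x, y, z in cm, then the turn, a rotation vector about the tool's x, y, z in rad. In form: [[[tx, ty, tz, wx, wy, wz], ...]]. A call has 1 to 10 rows; each row is the pose to reach, as a shift and turn from the pose commanded when the call began, along the tool's axes at that moment; what a row does not reach only later rows make up. A row lasts 1/10 s, in which the tool goes at most 50 mm and 8.59 degrees, less where a joint would pass 70% of its speed; a pose out of reach is approached as far as the arm can. A call with a gripper value outside its range is refused whole. "grip" is the closure in counts, from 0 (fully open) to 255 (shut), set as the call begins (left out, the last holds). The fingers move at their own pace and stop on an object; the grip force is fixed at half the most. Time passes only in rows, so rows that repeat a pose let the fingers close. It gives the time, the measured TCP pose, the force, the opening and the grip force at its end, in the units of the state.
- ctrl.read_state(): the state, without advancing time (a new reading comes with each control period).
- ctrl.get_image(name): name is "scene" or "side" or "wrist"; returns a dict with "pixels" (480x640x3 uint8, red, green, blue), "fx", "fy", "cx", "cy" (pixels), "extrinsics" (4x4, takes a point from camera to world coordinates); the wrist camera has in their place "mount" (4x4, takes a point from camera to tool coordinates, whose origin is the TCP and whose axes are the flange's). Camera axes: x right, y up, looking along -z (the intrinsics and any distortion apply to the point x, -y, -z); pixel columns grow to the right and rows downward; lengths in mm; the calibration is good to about 2 mm. A picture is of the moment at which its call begins: read the wrist's pose just before it. There is no depth.
- ctrl.finish_job(): hands the job in; it is judged then, once.
The state is a dict: "clock": time; "qpos": joint angles; "qd": joint speeds; "tau": joint torques, N m; "eef_pos": TCP position; "tool_rot": TCP orientation; "force": force on the tool from outside, world axes, zero at the start; "torque": the same for the moment, N m; "width": finger opening in mm; "gripper_force": force on a finger pad.
Only numpy, scipy, OpenCV 4.12 (cv2) and the standard library are available. Lean on these libraries where they do the work, as an engineer would, in place of code of your own. Each camera call takes 0.05 s, during which the arm holds its last target. There are 200 camera calls.

## Task

Take the middle-sized of the three steel gauge rods from the rack and, without forcing it, pass it from the rack's side through the middle of the three tuner bores of the slotted guitar head: through the bushed outer cheek, across the string slot and on through the centre web, until its end shows in the far slot, short of the far cheek. Keep hold of the rod and finish holding it still there, so that I can lay a square against it. Leave the other rods and everything else on the bench where they are.

Things in the scene. Friction and masses are not known exactly. Their poses are not given: they have to be found in the camera images.
- gauge_rod: The rod to use: plain steel gauge rod, 10 mm diameter, 200 mm long, 120 g, both ends alike and slightly chamfered. Origin at its centre (also its centre of mass), its y axis along the rod. It lies level in one of the rack's three pairs of V notches, its axis 40 mm above the bench; it may go in either end first.
- rod_end_a (a point): Centre of one end face of the 10 mm gauge rod (100 mm from its origin, along its +y).
- rod_end_b (a point): Centre of the other end face of the 10 mm gauge rod (100 mm from its origin, along its -y).
- thin_rod: Bystander: steel rod of 6 mm diameter, 200 mm long, in the rack. Origin at its centre, y along the rod.
- thick_rod: Bystander: steel rod of 16 mm diameter, 200 mm long, in the rack, its top 52 mm above the bench. Origin at its centre, y along the rod.
- rack: Fixed wooden rack, 235 x 160 mm, origin at the middle of its underside. Three rods lie along its y, 70 mm apart in its x (-70, 0, +70 mm; which rod is where varies), in V notches of two upright strips, each 12 mm thick and 47 high, centred 65 mm to either side of the middle; the base board between is 10 mm thick. It stands on the robot's right.
- neck: Guitar neck, face up, fixed on a holding board. Origin on the bench under the middle bores; x (level) along the neck from head to heel, away from the robot; y across the head, away from the rack. Head 74 mm wide, 20 thick, sloping down 14 degrees to its tip 110 mm before the origin. In y (mm): near cheek -37 to -23, slot -23 to -8, centre web -8 to 8, slot 8 to 23, far cheek 23 to 37.
- bore_in (a point): Mouth centre of the middle bore on the outer face of the cheek facing the rack, where the rod enters; 90.5 mm above the bench. Axes as the neck's: the bore runs level along +y, the way the rod goes in. It is 11.5 mm in diameter, bushed in brass, and goes through cheek and web. Its like lie 35 mm to either side along the head; slots open above and below, 115 mm long.
- bore_out (a point): Centre of the mouth of the same bore on the far face of the centre web, 45 mm past bore_in along +y, where the rod's end comes out into the far slot (15 mm wide, then the far cheek). Axes as the neck's.
- nut (a point): Middle of the nut (white bar at the head's root), where it meets the neck's face, 120 mm above the bench. From here towards +x the 56 mm wide neck stands up to 130 mm above the bench; its holding board (140 mm wide, 15 high) begins 52 mm behind the nut, the cradle's cheeks (86 mm over both, 110 high) 65 mm behind it.
- tape_roll: Bystander: roll of paper tape lying flat, 104 mm across, 25 mm high, origin at the middle of its underside.
- try_square: Bystander: try square lying flat, stock 100 mm along its x, blade 120 mm along its y, 16 mm high, origin under the middle of the stock.
- sanding_block: Bystander: cork sanding block 110 x 60 x 32 mm, origin at the middle of its underside.

How it is judged (in metres and radians):
On the way:
1. one end of the 10 mm rod is through the bushed cheek facing the rack and in the near string slot (((y of rod_end_a in the frame of bore_out between -0.03 and -0.017 m and x of rod_end_a in the frame of bore_out between -0.003 and 0.003 m and z of rod_end_a in the frame of bore_out between -0.003 and 0.003 m) or (y of rod_end_b in the frame of bore_out between -0.03 and -0.017 m and x of rod_end_b in the frame of bore_out between -0.003 and 0.003 m and z of rod_end_b in the frame of bore_out between -0.003 and 0.003 m))), for 0.02 s.
At the end, for the whole second after the job is handed in: The 10 mm rod, gripped (over 1 N) and still (under 20 mm/s), spans the rack-side cheek and the centre web through the middle bore, along it within 0.06 rad: one end is 1.5 to 13.5 mm out of the web in the far slot, within 3 mm of the bore's axis in height and along the neck (((y of rod_end_a in the frame of bore_out between 0.0015 and 0.0135 m and x of rod_end_a in the frame of bore_out between -0.003 and 0.003 m and z of rod_end_a in the frame of bore_out between -0.003 and 0.003 m) or (y of rod_end_b in the frame of bore_out between 0.0015 and 0.0135 m and x of rod_end_b in the frame of bore_out between -0.003 and 0.003 m and z of rod_end_b in the frame of bore_out between -0.003 and 0.003 m)) and angle between the y axis of gauge_rod and the y axis of neck, either way round below 0.06 rad and contact force between the fingers and gauge_rod above 1 N and linear speed of gauge_rod below 0.02 m/s); the arm keeps its last pose, push and grip.
It fails at once if the rod is forced: more than 40 N between it and the neck (contact force between gauge_rod and neck above 40 N).
It fails at once if another rod is moved by more than 15 mm (distance of any of thin_rod, thick_rod from where it was at the start of the episode above 0.015 m).
It fails at once if the tape roll, try square or sanding block is moved by more than 15 mm (distance of any of tape_roll, try_square, sanding_block from where it was at the start of the episode above 0.015 m).
It also fails if it takes over 45 s, if anything falls off the work surface, if the arm or the gripper's body presses on something with over 40 N, if the wrist force passes 120 N, or if a joint passes its speed limit or range.

## Working session

There is one attempt and no reset: what is moved stays moved. The work goes in short steps, Python scripts to look and compute and a tool call to move; the robot and the scene stay as the last step left them, time stands still between calls to the robot, and variables do not carry over. Pictures are saved under pics/ and viewed, at most 11 in all, crops included, and the job is handed in when it is done.

Besides the shell and the picture viewer there is one more tool, called after "Call:" as name([rows], argument=value, ...), one row to a line, values as JSON. send_rows: Moves the arm, as the interface text tells. Its arguments: {"type":"object","properties":{"rows":{"type":"array","items":{"type":"array","items":{"type":"array","items":{"type":"number"}}}},"grip":{"type":"number"}},"required":["rows"]}

```bash
mkdir -p pics; ls
cat > h.py <<'E'
import numpy as np, cv2, json
from cell import ctrl
from scipy.spatial.transform import Rotation as R
def grab(n,f=None):
    s=ctrl.read_state(); im=ctrl.get_image(n)
    if n=="wrist":
        T=np.eye(4); T[:3,:3]=R.from_euler('xyz',s['tool_rot']).as_matrix(); T[:3,3]=s['eef_pos']
        E=T@np.array(im['mount'])
    else: E=np.array(im['extrinsics'])
    im['E']=E
    if f: cv2.imwrite('pics/'+f,im['pixels'][:,:,::-1])
    return im
def ray(im,u,v):
    d=np.array([(u-im['cx'])/im['fx'],-(v-im['cy'])/im['fy'],-1.])
    return im['E'][:3,3],im['E'][:3,:3]@d
def onz(im,u,v,z):
    o,d=ray(im,u,v); return o+d*(z-o[2])/d[2]
def proj(im,p):
    c=im['E'][:3,:3].T@(np.asarray(p)-im['E'][:3,3]); return im['cx']+im['fx']*c[0]/-c[2], im['cy']-im['fy']*c[1]/-c[2]
def tri(a,pa,b,pb):
    A=[];B=[]
    o1,d1=ray(a,*pa);o2,d2=ray(b,*pb)
    k=np.linalg.lstsq(np.c_[d1,-d2],o2-o1,rcond=None)[0]
    x,y=o1+k[0]*d1,o2+k[1]*d2; return (x+y)/2,np.linalg.norm(x-y)
E
python3 - <<'E'
from h import *
for n in("scene","side"):
    im=grab(n,n+"0.png"); print(n,{k:v for k,v in im.items() if k!='pixels'})
print(ctrl.read_state())
E
```

```text
pics
scene {'fx': 517.4875011560141, 'fy': 517.4875011560141, 'cx': 321.7805383200269, 'cy': 241.19962005558432, 'extrinsics': array([[ 4.63056562e-01, -7.22918157e-01,  5.12804017e-01,
         1.04839443e+03],
       [ 8.86194258e-01,  3.87704521e-01, -2.53663046e-01,
        -3.11457677e+02],
       [-1.54388137e-02,  5.71904313e-01,  8.20175042e-01,
         9.10869442e+02],
       [ 0.00000000e+00,  0.00000000e+00,  0.00000000e+00,
         1.00000000e+00]]), 'E': array([[ 4.63056562e-01, -7.22918157e-01,  5.12804017e-01,
         1.04839443e+03],
       [ 8.86194258e-01,  3.87704521e-01, -2.53663046e-01,
        -3.11457677e+02],
       [-1.54388137e-02,  5.71904313e-01,  8.20175042e-01,
         9.10869442e+02],
       [ 0.00000000e+00,  0.00000000e+00,  0.00000000e+00,
         1.00000000e+00]])}
side {'fx': 618.5982109140274, 'fy': 618.5982109140274, 'cx': 321.43383107263605, 'cy': 250.29331038505723, 'extrinsics': array([[ 7.65326984e-01,  3.28040196e-01, -5.53772730e-01,
        -2.98356446e+02],
       [-6.43385293e-01,  3.65621459e-01, -6.72589260e-01,
        -1.0747137
[... 510 characters left out ...]
00000000e+00]])}
{'clock': 0.1, 'qpos': array([-1.32277082,  0.62926717,  0.0384316 ,  1.51822999, -0.02699785,
        0.99630045, -0.02002104]), 'qd': array([ 0.00015332, -0.00228287,  0.00056135, -0.00211042, -0.00033251,
       -0.00146829, -0.00026417]), 'tau': array([ 2.43290458e-03, -5.64536512e+01,  1.23023909e+00, -1.93972993e+01,
        1.12603160e-02,  5.52285783e-03,  1.30794200e-05]), 'eef_pos': array([200.48809492, 617.8678673 , 303.08408505]), 'tool_rot': array([-3.13990522e+00,  1.09658298e-05,  2.82775879e+00]), 'force': array([-0.69902112,  0.37594499, -0.1047491 ]), 'torque': array([ 0.05742513,  0.02485242, -0.03637458]), 'gripper_force': 0.0, 'width': 85.27166780873951}
```

View pics/scene0.png

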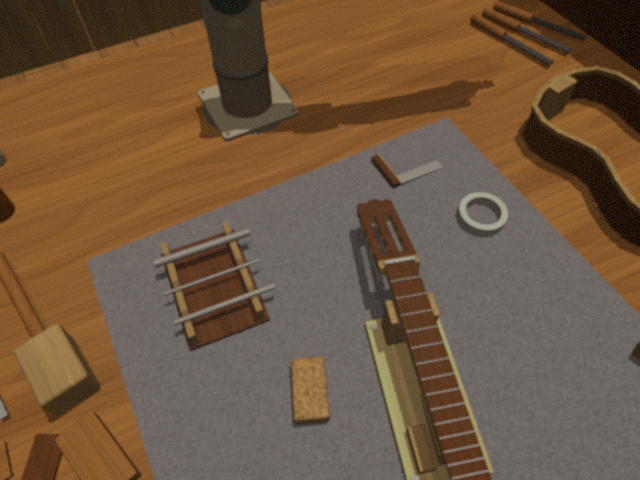

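View pics/side0.png

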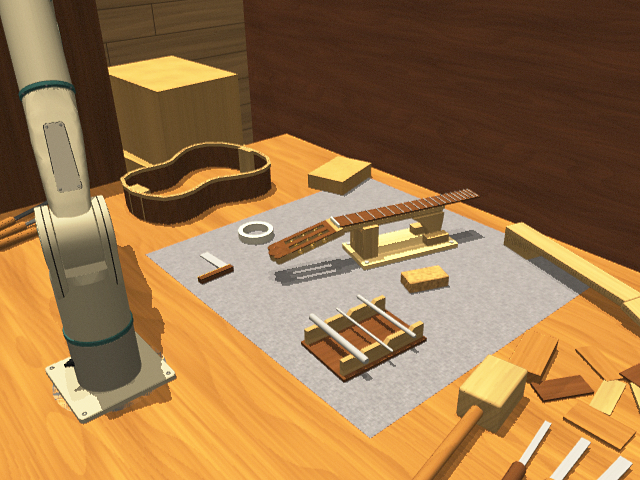

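Scene: rack at left; 10 mm rod is the one farthest from the robot, about (177,322)–(275,288); head tip (365,203), nut (402,261). Side: thick rod nearest the robot, the 10 mm at (357,295)–(415,334); head (270,255)–(335,225).

Run:
```python
from h import *
a=grab("scene");b=grab("side")
for z,p in((40,(177,322)),(40,(275,288)),(40,(165,293)),(40,(260,263)),(44,(156,261)),(44,(249,235)),(120,(402,261)),(93,(375,203)),(16,(310,390))): print(p,onz(a,*p,z).round())
for z,p in((40,(357,295)),(40,(415,334)),(44,(311,318)),(44,(366,358)),(0,(425,280)),(120,(333,226))): print('s',p,onz(b,*p,z).round())
c=cv2.hconcat([cv2.resize(a['pixels'][190:290,330:450],None,fx=3.3,fy=3.3,interpolation=2),cv2.resize(b['pixels'][205:305,255:375],None,fx=3.3,fy=3.3,interpolation=2)])
cv2.imwrite('pics/c1.png',c[:,:,::-1])
im=grab("wrist"); print({k:v for k,v in im.items() if k not in('pixels','E')})
```

```text
(177, 322) [ 539. -364.   40.]
(275, 288) [ 559. -173.   40.]
(165, 293) [ 469. -365.   40.]
(260, 263) [ 493. -175.   40.]
(156, 261) [ 392. -358.   44.]
(249, 235) [ 422. -169.   44.]
(402, 261) [661.  41. 120.]
(375, 203) [504.  80.  93.]
(310, 390) [ 762. -201.   16.]
s (357, 295) [ 555. -169.   40.]
s (415, 334) [ 545. -365.   40.]
s (311, 318) [ 409. -173.   44.]
s (366, 358) [ 405. -357.   44.]
s (425, 280) [ 777. -191.    0.]
s (333, 226) [649.  25. 120.]
{'fx': 371.57426118368244, 'fy': 371.57426118368244, 'cx': 320.261286157529, 'cy': 239.44365100272364, 'mount': array([[-7.37832750e-04,  9.46175288e-01,  3.23653797e-01,
         8.28193655e+01],
       [ 9.99999163e-01,  1.04220189e-03, -7.67096012e-04,
         2.23129018e-01],
       [-1.06311989e-03,  3.23652960e-01, -9.46175265e-01,
        -7.09746692e+01],
       [ 0.00000000e+00,  0.00000000e+00,  0.00000000e+00,
         1.00000000e+00]])}
```

View pics/c1.png

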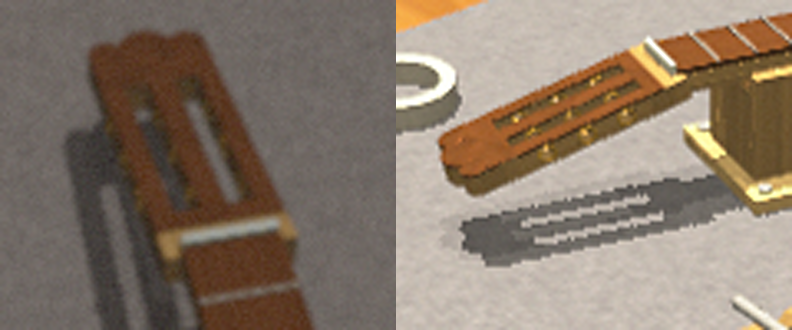

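Crop: the near cheek's three bushed bores show in the side view, the middle one at about (313,245) in the full image. The nut and slots are clear. Next, move above the rack.

```bash
cat >> h.py <<'E'
def row(p,yaw,pitch=0.):
    "row from measured pose to TCP position p, tool down with yaw (deg)"
    s=ctrl.read_state(); M=R.from_euler('xyz',s['tool_rot'])
    G=R.from_euler('xyz',[np.pi,pitch,np.radians(yaw)])
    t=M.inv().apply(np.array(p)-s['eef_pos'])/10; w=(M.inv()*G).as_rotvec()
    print('row',np.r_[t.round(2),w.round(4)].tolist(),'at',s['eef_pos'].round(1),s['tool_rot'].round(4),'t',s['clock'])
E
python3 - <<'E'
from h import *
row((550,-268,300),86)
b=grab("side"); print(onz(b,312.9,245.3,90.5))
E
```

```text
row [-60.59, -73.5, 0.41, -0.0007, 0.0005, 1.3268] at [200.5 618.1 303.5] [-3.1408 -0.      2.8278] t 0.25
[575.78463639  21.30638512  90.5       ]
```

Call:
send_rows([
  [[-60.6, -73.5, 0.4, 0, 0, 1.327], [-60.6, -73.5, 0.4, 0, 0, 1.327], [-60.6, -73.5, 0.4, 0, 0, 1.327], [-60.6, -73.5, 0.4, 0, 0, 1.327], [-60.6, -73.5, 0.4, 0, 0, 1.327], [-60.6, -73.5, 0.4, 0, 0, 1.327], [-60.6, -73.5, 0.4, 0, 0, 1.327], [-60.6, -73.5, 0.4, 0, 0, 1.327], [-60.6, -73.5, 0.4, 0, 0, 1.327], [-60.6, -73.5, 0.4, 0, 0, 1.327]],
], grip=0)

```text
clock: 1.3
eef_pos: [384.5, 151.5, 302.1]
tool_rot: [3.141, -0.0, 1.499]
force: [0.8, -0.3, 0.5]
width: 85.5
gripper_force: 0.0
```

Run:
```python
from h import *
row((550,-268,300),86); print(ctrl.read_state()['qpos'].round(2))
```

```text
row [-40.65, 19.53, 0.21, 0.0008, -0.0005, -0.0023] at [384.5 151.5 302.1] [ 3.1408e+00 -5.0000e-04  1.4987e+00] t 1.3
[-0.79  0.32  0.46  2.15 -0.22  0.71 -0.26]
```

Call:
send_rows([
  [[-40.6, 19.5, 0, 0, 0, 0], [-40.6, 19.5, 0, 0, 0, 0], [-40.6, 19.5, 0, 0, 0, 0], [-40.6, 19.5, 0, 0, 0, 0], [-40.6, 19.5, 0, 0, 0, 0], [-40.6, 19.5, 0, 0, 0, 0], [-40.6, 19.5, 0, 0, 0, 0], [-40.6, 19.5, 0, 0, 0, 0], [-40.6, 19.5, 0, 0, 0, 0], [-40.6, 19.5, 0, 0, 0, 0]],
], grip=60)

```text
clock: 2.3
eef_pos: [550.3, -273.8, 301.9]
tool_rot: [3.139, 0.007, 1.493]
force: [-1.6, 0.0, 0.5]
width: 65.4
gripper_force: 0.0
```

Run:
```python
from h import *
row((550,-268,300),86); s=ctrl.read_state(); print(s['qpos'].round(2),s['width'])
im=grab("wrist","w1.png")
for z,p in((40,(539,-364)),(40,(559,-173))): print(proj(im,(*p,z)))
```

```text
row [0.57, -0.08, 0.19, 0.0022, 0.007, -0.0084] at [ 550.3 -273.8  301.9] [3.1393 0.007  1.4926] t 2.3
[ 0.14  0.61  0.45  1.64 -0.3   0.96  0.61] 65.39500276490415
(np.float64(314.8571899197023), np.float64(295.0579481331309))
(np.float64(319.6289661327002), np.float64(87.93973311296506))
```

View pics/w1.png

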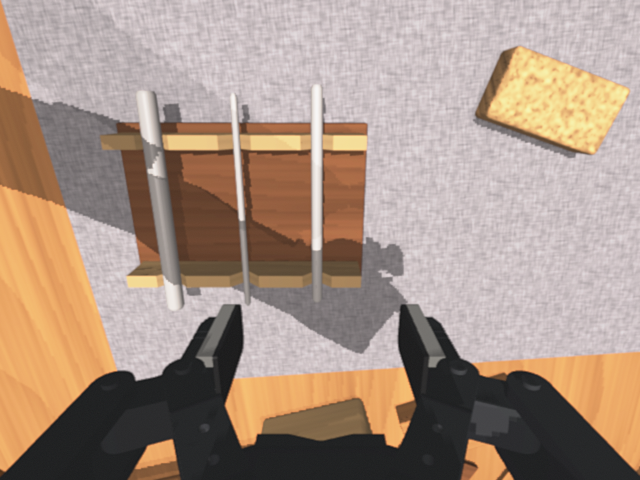

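Wrist view: the three rods on the rack; the 10 mm rod is the right one, from (317,85) to (318,300), lying upright in the image between the fingers' line. The gap to the thin rod is clear.

```bash
cat > rod.py <<'E'
from h import *
def axis(im,rows,c0,c1,z,sat=60,val=60):
    hsv=cv2.cvtColor(np.ascontiguousarray(im['pixels']),cv2.COLOR_RGB2HSV); P=[]
    for v in rows:
        m=np.where((hsv[v,c0:c1,1]<sat)&(hsv[v,c0:c1,2]>val))[0]
        if 3<len(m)<60: P.append((c0+m.mean(),v,len(m)))
    P=np.array(P); W=np.array([onz(im,u+.5,v+.5,z) for u,v,_ in P])
    d=cv2.fitLine(W[:,:2].astype(np.float32),cv2.DIST_HUBER,0,.01,.01).ravel()
    if d[1]<0:d[:2]*=-1
    return d[2:],d[:2],np.degrees(np.arctan2(d[1],d[0])),np.median(P[:,2]),len(P)
E
python3 - <<'E'
from rod import *
im=grab("wrist")
p,d,a,n,k=axis(im,range(158,258),295,345,40); print(p,a,n,k)
e=[onz(im,317,85,40),onz(im,318,301,40)]; print(e)
c=(e[0]+e[1])[:2]/2; c=p+d*np.dot(c-p,d); print('centre',c)
row((c[0],c[1],130),a);
E
```

```text
[ 547.1438  -291.14853] 85.53979 11.0 100
[array([ 555.7079106 , -165.41047591,   40.        ]), array([ 540.85678539, -365.29451443,   40.        ])]
centre [ 549.15068149 -265.42022657]
row [0.13, -0.05, 17.13, -0.0009, -0.0, 0.0052] at [ 549.8 -266.8  301.3] [-3.1407 -0.      1.4982] t 2.4
```

Call:
send_rows([
  [[0.13, -0.05, 5, 0, 0, 0.005], [0.13, -0.05, 10, 0, 0, 0.005], [0.13, -0.05, 14, 0, 0, 0.005], [0.13, -0.05, 17, 0, 0, 0.005], [0.13, -0.05, 17, 0, 0, 0.005], [0.13, -0.05, 17, 0, 0, 0.005]],
], grip=120)

```text
clock: 3.0
eef_pos: [550.0, -262.9, 132.3]
tool_rot: [-3.141, -0.001, 1.497]
force: [-0.4, 0.3, 0.5]
width: 45.0
gripper_force: 0.0
```

Run:
```python
from rod import *
im=grab("wrist","w2.png"); row((549.2,-265.4,94),85.5)
h=[proj(im,(549.15+t*.0778,-265.4+t*.997,40)) for t in(-100,-30,40,100)]; print(h)
```

```text
row [-0.18, -0.14, 3.94, 0.002, 0.0005, 0.0046] at [ 550.7 -263.7  133.4] [3.1395e+00 5.0000e-04 1.4969e+00] t 3.05
[(np.float64(317.3043395592768), np.float64(453.2531971695485)), (np.float64(317.44550686077946), np.float64(350.2388996997858)), (np.float64(317.6242888661563), np.float64(219.7759490864906)), (np.float64(317.82033392854487), np.float64(76.71559332841812))]
```

View pics/w2.png

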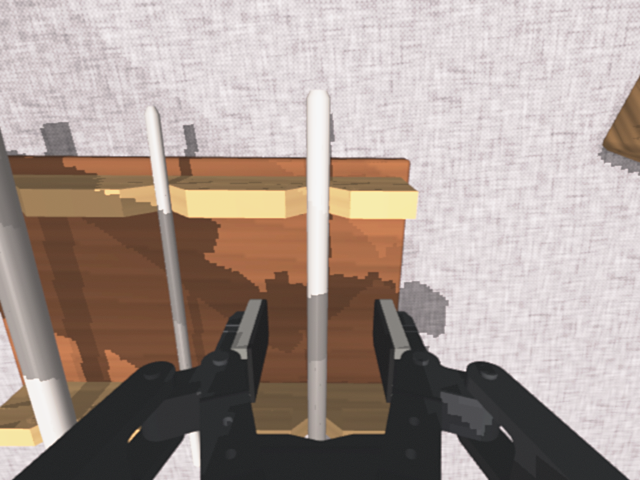

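Rod sits centred between the fingers at column 318, tip at (318,92). Descend and grip.

Call:
send_rows([
  [[-0.1, -0.08, 2, 0, 0, 0], [-0.15, -0.08, 3.9, 0, 0, 0.003], [-0.15, -0.08, 3.9, 0, 0, 0.003], [-0.15, -0.08, 3.9, 0, 0, 0.003], [-0.15, -0.08, 3.9, 0, 0, 0.003]],
])

```text
clock: 3.55
eef_pos: [549.9, -266.0, 94.7]
tool_rot: [3.139, 0.001, 1.493]
force: [-0.2, 0.0, 0.1]
width: 45.3
gripper_force: 0.0
```

Call:
send_rows([
  [[0, 0, 0, 0, 0, 0], [0, 0, 0, 0, 0, 0], [0, 0, 0, 0, 0, 0], [0, 0, 0, 0, 0, 0], [0, 0, 0, 0, 0, 0], [0, 0, 0, 0, 0, 0], [0, 0, 0, 0, 0, 0], [0, 0, 0, 0, 0, 0]],
], grip=255)

```text
clock: 4.35
eef_pos: [548.4, -265.6, 93.4]
tool_rot: [-3.141, -0.0, 1.493]
force: [-1.8, 0.2, 6.1]
width: 7.9
gripper_force: 58.5
```

Run:
```python
from rod import *
S=[]
for i in range(4):
    im=grab("wrist"); s=ctrl.read_state(); S.append(np.r_[s['eef_pos'],s['tool_rot']*[1,1,1]])
print(np.array(S).round(4)); print(s['width'],s['gripper_force'],s['force'],s['clock'])
```

```text
[[ 5.483573e+02 -2.656416e+02  9.340690e+01 -3.140800e+00 -4.000000e-04
   1.492500e+00]
 [ 5.483238e+02 -2.656397e+02  9.339980e+01 -3.140800e+00 -4.000000e-04
   1.492500e+00]
 [ 5.483537e+02 -2.656226e+02  9.340350e+01 -3.140800e+00 -4.000000e-04
   1.492500e+00]
 [ 5.483751e+02 -2.656411e+02  9.343140e+01 -3.140900e+00 -4.000000e-04
   1.492500e+00]]
7.856976443937898 58.50826229900122 [-2.59686654  0.98072015  6.47150536] 4.55
```

Call:
send_rows([
  [[0, 0, -1, 0, 0, 0], [0, 0, -3, 0, 0, 0], [0, 0, -6, 0, 0, 0], [0, 0, -10, 0, 0, 0], [0, 0, -15, 0, 0, 0], [0, 0, -20.5, 0, 0, 0], [0, 0, -20.5, 0, 0, 0]],
])

```text
clock: 5.25
eef_pos: [551.4, -267.7, 305.1]
tool_rot: [3.13, 0.005, 1.492]
force: [1.0, -0.6, -2.2]
width: 8.1
gripper_force: 58.6
```

Run:
```python
from h import *
row((621,-50,300),76)
```

```text
row [22.26, 5.23, 0.47, 0.0124, 0.0037, 0.1659] at [ 551.4 -267.7  305.1] [3.1295 0.0048 1.4924] t 5.25
```

Call:
send_rows([
  [[4, 1, 0, 0, 0, 0.05], [8, 2, 0, 0, 0, 0.1], [12, 3, 0, 0, 0, 0.166], [16, 4, 0, 0, 0, 0.166], [20, 5, 0, 0, 0, 0.166], [22.3, 5.2, 0, 0, 0, 0.166], [22.3, 5.2, 0, 0, 0, 0.166], [22.3, 5.2, 0, 0, 0, 0.166]],
])

```text
clock: 6.05
eef_pos: [617.8, -47.0, 297.4]
tool_rot: [-3.141, 0.001, 1.328]
force: [0.1, -0.5, -1.7]
width: 8.0
gripper_force: 58.6
```

Run:
```python
from h import *
grab("side")
im=grab("wrist","w3.png"); row((621,-50,300),76); row((621,-50,300),76)
```

```text
row [-0.01, 0.35, -0.22, -0.0001, 0.0012, -0.0018] at [617.6 -49.1 297.8] [-3.1415e+00  1.2000e-03  1.3246e+00] t 6.15
row [-0.01, 0.35, -0.22, -0.0001, 0.0012, -0.0018] at [617.6 -49.1 297.8] [-3.1415e+00  1.2000e-03  1.3246e+00] t 6.15
```

View pics/w3.png

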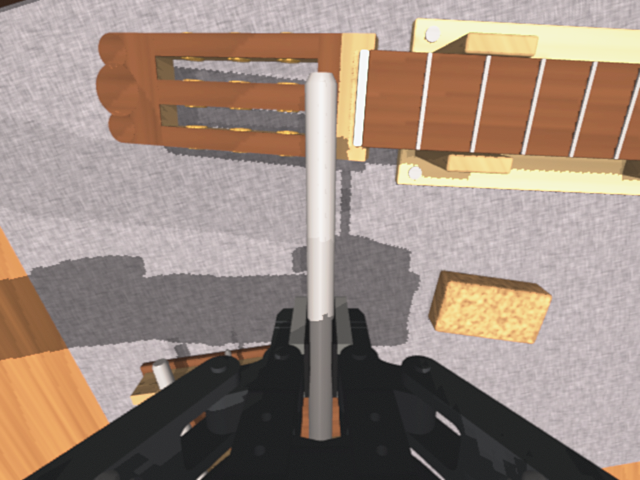

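Wrist view: rod held straight, tip at (320,75). Head at left, with brass bushes on the near cheek's inner wall at about (193,126), (240,128), (287,132) and the far cheek's at (198,57), (238,58), (285,58). Nut at column 360; the neck axis is tilted about 2.5° in the image.

Run:
```python
from h import *
s=ctrl.read_state(); im=grab("wrist"); px=np.ascontiguousarray(im['pixels']); hsv=cv2.cvtColor(px,cv2.COLOR_RGB2HSV)
m=cv2.inRange(hsv,(17,120,120),(35,255,255)); m[:, :182]=0; m[:,306:]=0; m[:50]=0; m[140:]=0
n,_,st,c=cv2.connectedComponentsWithStats(m)
for i in range(1,n):
    if st[i,4]>3: print(st[i],c[i].round(1),onz(im,*(c[i]+.5),94).round(1))
# fingerboard edges, brown between yellowish/grey
b=cv2.inRange(hsv,(0,90,30),(14,255,200)); P=[]
for u in range(372,415):
    v=np.where(b[30:200,u])[0]+30
    if len(v)>60: P.append([*onz(im,u+.5,v.min(),130)[:2],*onz(im,u+.5,v.max()+1,130)[:2]])
P=np.array(P)
for k in(P[:,:2],P[:,2:],(P[:,:2]+P[:,2:])/2):
    d=cv2.fitLine(k.astype(np.float32),cv2.DIST_HUBER,0,.01,.01).ravel(); print(len(P),np.degrees(np.arctan(d[1]/d[0])),d[2:])
# nut front edge line (white)
w=cv2.inRange(hsv,(0,0,170),(180,60,255)); Q=[]
for v in range(56,142):
    u=np.where(w[v,350:372])[0]
    if len(u): Q.append(onz(im,350+u.mean()+.5,v+.5,122)[:2])
d=cv2.fitLine(np.array(Q,np.float32),cv2.DIST_HUBER,0,.01,.01).ravel(); print('nut',len(Q),np.degrees(np.arctan2(d[1],d[0])),d[2:])
```

```text
[182  56  20   4  58] [191.6  57.4] [563.8  86.3  94. ]
[228  56  20   5  62] [238.   58.2] [593.8  78.2  94. ]
[277  57  22   5  68] [287.7  59. ] [625.9  69.6  94. ]
[183  78  16   2  17] [190.4  78.9] [558.3  74.   94. ]
[229  80  13   2  14] [235.1  80.1] [587.6  65.9  94. ]
[280  81  15   2  17] [286.8  81.9] [621.5  56.2  94. ]
[185 105  11   2  13] [190.2 105.2] [552.3  58.2  94. ]
[231 107  10   2  13] [236.1 107.3] [582.7  49.1  94. ]
[278 109   5   2   8] [280.4 109.4] [612.3  40.2  94. ]
[287 110   5   1   5] [289. 110.] [618.   38.3  94. ]
[186 125  21   3  50] [196.5 125.8] [551.7  44.2  94. ]
[229 127  22   4  55] [239.1 128.2] [580.4  35.2  94. ]
[276 130  22   3  56] [286.3 131.1] [612.4  25.2  94. ]
43 -17.579615 [688.2141    54.733887]
43 -16.589802 [677.3688       0.70770454]
43 -17.350227 [680.91064  28.26538]
nut 86 73.295265 [664.5909   33.17579]
```

Run:
```python
from h import *
row((543.5,-89,143.9),73.2)
```

```text
row [-5.65, -6.22, 15.41, 0.0001, 0.001, 0.0465] at [617.6 -49.2 297.9] [3.1415e+00 1.0000e-03 1.3241e+00] t 6.2
```

Call:
send_rows([
  [[-3, -3, 0, 0, 0.001, 0.047], [-5.7, -6.2, 2, 0, 0.001, 0.047], [-5.7, -6.2, 6, 0, 0.001, 0.047], [-5.7, -6.2, 10, 0, 0.001, 0.047], [-5.7, -6.2, 13.5, 0, 0.001, 0.047], [-5.65, -6.2, 15.4, 0, 0.001, 0.047], [-5.65, -6.2, 15.4, 0, 0.001, 0.047], [-5.65, -6.2, 15.4, 0, 0.001, 0.047], [-5.65, -6.2, 15.4, 0, 0.001, 0.047], [-5.65, -6.2, 15.4, 0, 0.001, 0.047]],
])

```text
clock: 7.2
eef_pos: [545.1, -87.6, 145.2]
tool_rot: [3.139, -0.001, 1.279]
force: [-0.7, 0.3, -1.1]
width: 7.9
gripper_force: 58.8
```

Run:
```python
from h import *
b=grab("side")
im=grab("wrist","w4.png"); row((543.5,-89,143.9),73.2); print(ctrl.read_state()['force'])
c=b['pixels'][215:305,250:370]; cv2.imwrite('pics/s4.png',cv2.resize(c,None,fx=6.5,fy=6.5,interpolation=2)[:,:,::-1])
print(proj(im,(576.7,21.2,90.5)),proj(b,(576.7,21.2,90.5)),proj(b,(576.7-.289*15,21.2-.957*15,90.5)),proj(b,(576.7-.289*50,21.2-.957*50,90.5)))
```

```text
row [-0.21, -0.08, 0.09, 0.0018, -0.0014, 0.0024] at [544.8 -87.2 144.8] [ 3.1398e+00 -1.4000e-03  1.2799e+00] t 7.3
[ 0.1158892   0.42485448 -1.39564977]
(np.float64(314.66933570328825), np.float64(7.908577870698508)) (np.float64(313.19929325136195), np.float64(245.20041698797328)) (np.float64(315.439647313514), np.float64(247.7573801539734)) (np.float64(320.8016579674281), np.float64(253.87715558116122))
```

View pics/w4.png

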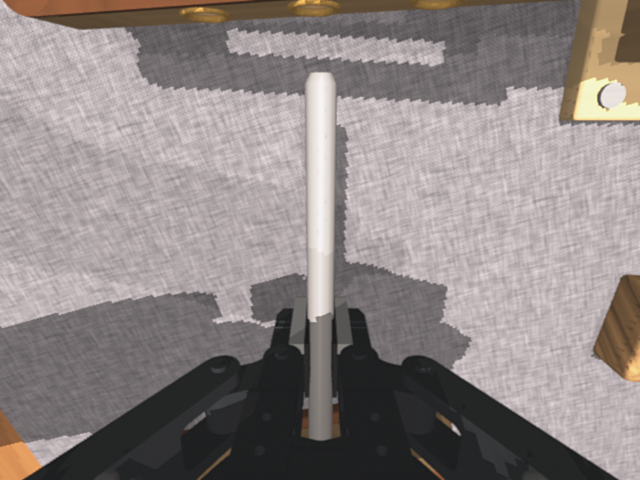

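View pics/s4.png

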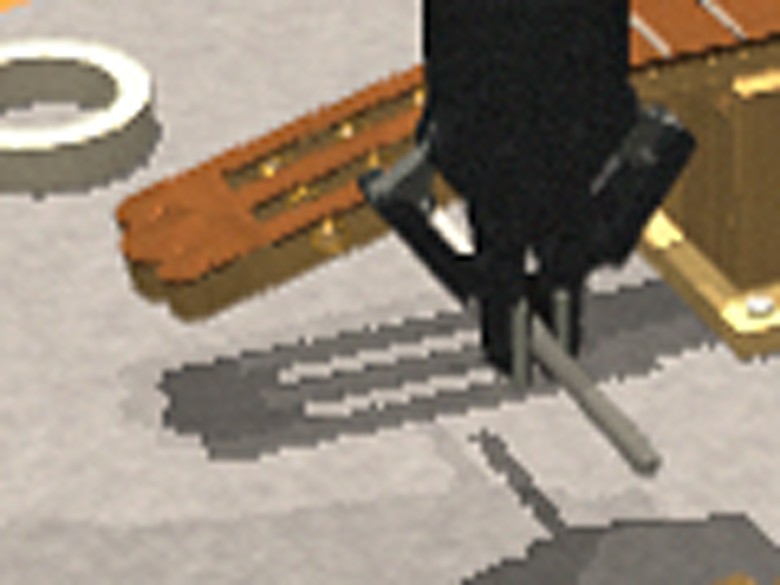

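Wrist: rod at column 320, tip at row 75; the middle bush is at about (314,8), slightly left of the rod. In the side crop the gripper hides the bore. Measure the lateral offset from the wrist picture.

Call:
send_rows([
  [[-0.1, -0.1, 0.09, 0.002, -0.001, 0.002], [-0.1, -0.1, 0.09, 0.002, -0.001, 0.002], [-0.1, -0.1, 0.09, 0.002, -0.001, 0.002], [-0.1, -0.1, 0.09, 0.002, -0.001, 0.002]],
])

```text
clock: 7.7
eef_pos: [543.0, -87.8, 142.9]
tool_rot: [-3.14, 0.0, 1.278]
force: [-0.0, 0.3, -2.2]
width: 8.2
gripper_force: 58.8
```

```bash
cat > fit.py <<'E'
from h import *
def look(z=90.5):
    im=grab("wrist"); px=np.ascontiguousarray(im['pixels']); hsv=cv2.cvtColor(px,cv2.COLOR_RGB2HSV)
    s=ctrl.read_state(); M=R.from_euler('xyz',s['tool_rot'])
    tl=lambda u,v:M.inv().apply(onz(im,u+.5,v+.5,z)-s['eef_pos']).round(2)
    m=cv2.inRange(hsv,(17,130,90),(35,255,255)); m[30:]=0; m[:,520:]=0
    n,_,st,c=cv2.connectedComponentsWithStats(m)
    for i in range(1,n):
        if st[i,4]>40: print('bush',st[i],c[i].round(1),tl(*c[i]))
    g=cv2.inRange(hsv,(0,0,200),(180,30,255))
    for v in (90,130,170,210):
        u=np.where(g[v,300:342])[0]+300; 
        u=u[np.abs(u-320)<17]; print('rod',v,u.min(),u.max(),tl((u.min()+u.max())/2,v))
    cu=px[0:40:4,320]; return im
E
python3 - <<'E'
from fit import *
look(); row((543.5,-89,143.9),73.2); s=ctrl.read_state(); print(s['qd'].round(4),s['force'])
E
```

```text
bush [182   1  53  17 602] [207.8   8.8] [112.19 -31.69  52.43]
bush [292   0  55  10 392] [319.    4.7] [113.18   0.54  52.36]
bush [423   0  37   2  67] [4.403e+02 4.000e-01] [114.19  35.42  52.29]
rod 90 308 331 [90.29  0.66 52.36]
rod 130 308 331 [78.43  0.65 52.36]
rod 170 309 330 [65.76  0.64 52.36]
rod 210 309 330 [52.17  0.63 52.36]
row [-0.1, 0.08, -0.1, -0.0021, -0.0, 0.0002] at [543.  -87.8 142.9] [-3.1395 -0.      1.2778] t 7.75
[ 0.0013  0.0004 -0.     -0.0001  0.0013 -0.0013 -0.0001] [ 0.02999233  0.33444142 -0.30947649]
```

Call:
send_rows([
  [[0.2, 0, -0.1, 0, 0, 0], [0.4, 0, -0.1, 0, 0, 0], [0.4, 0, -0.1, 0, 0, 0], [0.4, 0, -0.1, 0, 0, 0], [0.4, 0, -0.1, 0, 0, 0], [0.4, 0, -0.1, 0, 0, 0]],
])

```text
clock: 8.35
eef_pos: [544.2, -84.1, 143.9]
tool_rot: [-3.14, 0.0, 1.278]
force: [-0.2, 0.6, -0.3]
width: 8.1
gripper_force: 58.8
```

Run:
```python
from fit import *
look(); row((543.5,-89,143.9),73.2); s=ctrl.read_state(); print(s['qd'].round(4),s['force'])
b=grab("side"); print([proj(b,s['eef_pos']+np.array([.289*t,.957*t,-53.4])) for t in(-100,-40)])
hsv=cv2.cvtColor(np.ascontiguousarray(b['pixels']),cv2.COLOR_RGB2HSV)
```

```text
bush [416   0  61  19 798] [446.1   9.1] [112.2   37.62  53.31]
bush [293   9  54  17 642] [319.1  17. ] [110.23   0.58  53.39]
bush [185  17  52  13 516] [209.7  23.5] [108.59 -31.73  53.46]
rod 90 308 331 [90.31  0.68 53.39]
rod 130 308 331 [78.36  0.66 53.39]
rod 170 308 331 [65.58  0.65 53.39]
rod 210 309 330 [51.89  0.64 53.39]
row [-0.49, 0.08, -0.0, -0.0021, 0.0, 0.0001] at [544.2 -84.1 143.9] [-3.1395  0.      1.2777] t 8.4
[ 0.0006 -0.0002 -0.0001 -0.0006 -0.0005 -0.0013 -0.0004] [-0.41464744  0.74541215 -1.17735204]
[(np.float64(347.7597996874763), np.float64(285.0322146782683)), (np.float64(337.01386519627835), np.float64(272.7550462438678))]
```

Rod and middle bush are now aligned laterally within 0.1 mm and square to the cheek. Advance gently.

Call:
send_rows([
  [[0.3, -0.01, 0, 0, 0, 0], [0.6, -0.01, 0, 0, 0, 0], [0.9, -0.01, 0, 0, 0, 0], [1.2, -0.01, 0, 0, 0, 0], [1.4, -0.01, 0, 0, 0, 0], [1.6, -0.01, 0, 0, 0, 0], [1.8, -0.01, 0, 0, 0, 0], [1.8, -0.01, 0, 0, 0, 0]],
])

```text
clock: 9.25
eef_pos: [549.4, -66.4, 143.9]
tool_rot: [-3.14, -0.0, 1.278]
force: [-0.2, 0.2, -0.4]
width: 8.1
gripper_force: 58.8
```

Run:
```python
from h import *
s=ctrl.read_state(); im=grab("wrist","w5.png"); s2=ctrl.read_state()
print(s['force'],s2['force'],s2['torque']); row((544.2,-84.1,143.9),73.2)
M=R.from_euler('xyz',s['tool_rot'])
for v in (71,73,75,77): print(v,M.inv().apply(onz(im,320,v,s['eef_pos'][2]-53.4)-s['eef_pos']).round(1))
g=im['pixels'][60:84:2,320]; print(g.tolist())
```

```text
[-0.163933    0.218162   -0.42114191] [-0.12055178 -1.08417761 -0.51827864] [-0.02842575  0.00332757  0.07874821]
row [-1.82, 0.01, -0.0, -0.002, -0.0, 0.0004] at [549.3 -66.6 143.9] [-3.1396 -0.      1.278 ] t 9.3
71 [95.9  0.7 53.4]
73 [95.3  0.7 53.4]
75 [94.8  0.7 53.4]
77 [94.2  0.7 53.4]
[[160, 100, 67], [162, 101, 68], [162, 102, 67], [163, 103, 68], [165, 104, 68], [164, 103, 67], [166, 104, 69], [166, 104, 70], [166, 105, 71], [166, 104, 70], [168, 105, 71], [156, 100, 67]]
```

View pics/w5.png

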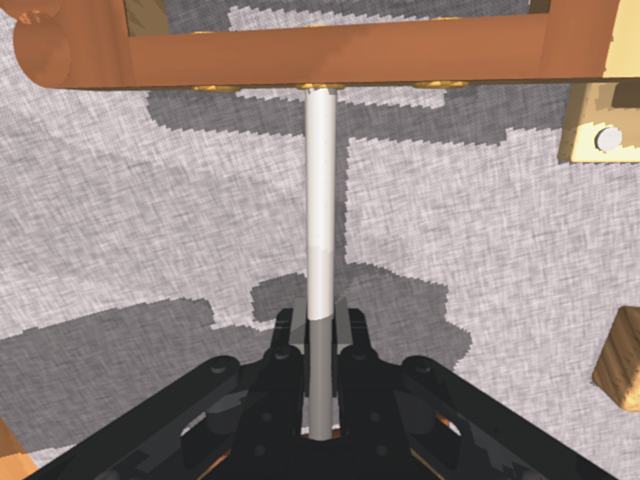

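The rod has entered the middle bush at (320,86), centred, with no contact force. Continue into the slot.

Call:
send_rows([
  [[0.3, 0, 0, 0, 0, 0], [0.6, 0, 0, 0, 0, 0], [0.9, 0, 0, 0, 0, 0], [1.2, 0, 0, 0, 0, 0], [1.5, 0, 0, 0, 0, 0], [1.8, 0, 0, 0, 0, 0], [1.8, 0, 0, 0, 0, 0], [1.8, 0, 0, 0, 0, 0]],
])

```text
clock: 10.1
eef_pos: [554.5, -49.5, 143.9]
tool_rot: [-3.14, 0.0, 1.278]
force: [-0.3, -1.4, 0.1]
width: 7.9
gripper_force: 58.8
```

Run:
```python
from h import *
s=ctrl.read_state(); im=grab("wrist","w6.png"); s2=ctrl.read_state()
print(s['force'],s2['force'],s2['torque']); row((549.4,-66.4,143.9),73.2)
M=R.from_euler('xyz',s['tool_rot'])
px=np.ascontiguousarray(im['pixels']); hsv=cv2.cvtColor(px,cv2.COLOR_RGB2HSV)
for u in (318,322):
  print([(v,*hsv[v,u].tolist()) for v in range(20,170,4)])
tl=lambda v:M.inv().apply(onz(im,320,v,s['eef_pos'][2]-53.4)-s['eef_pos']).round(1)[0]
print([(v,tl(v)) for v in range(40,180,15)])
```

```text
[-0.33144395 -1.37119592  0.12730214] [ 0.06776694  0.22373492 -1.92514598] [ 0.03486011 -0.02438224  0.03739198]
row [-1.75, 0.0, -0.0, -0.002, 0.0002, 0.0001] at [554.5 -49.6 143.9] [-3.1396e+00  2.0000e-04  1.2777e+00] t 10.15
[(20, 11, 148, 172), (24, 11, 149, 173), (28, 11, 147, 174), (32, 11, 148, 176), (36, 11, 148, 167), (40, 18, 155, 214), (44, 18, 143, 146), (48, 18, 152, 166), (52, 171, 13, 191), (56, 175, 15, 211), (60, 175, 14, 217), (64, 175, 14, 200), (68, 174, 14, 188), (72, 12, 15, 220), (76, 13, 7, 244), (80, 8, 4, 246), (84, 10, 3, 247), (88, 10, 3, 247), (92, 120, 3, 249), (96, 27, 130, 254), (100, 11, 146, 161), (104, 11, 148, 164), (108, 11, 146, 168), (112, 11, 146, 169), (116, 11, 148, 171), (120, 11, 147, 170), (124, 10, 147, 170), (128, 10, 148, 169), (132, 11, 147, 170), (136, 11, 149, 171), (140, 10, 148, 174), (144, 11, 145, 176), (148, 18, 159, 185), (152, 0, 0, 248), (156, 15, 2, 246), (160, 15, 2, 246), (164, 15, 2, 246), (168, 10, 3, 247)]
[(20, 11, 147, 177), (24, 11, 146, 175), (28, 11, 146, 175), (32, 11, 148, 176), (36, 11, 148, 165), (40, 22, 146
[... 191 characters left out ...]
, 2, 247), (84, 0, 1, 247), (88, 0, 1, 247), (92, 114, 5, 252), (96, 21, 147, 245), (100, 11, 145, 160), (104, 11, 148, 164), (108, 11, 150, 168), (112, 11, 149, 170), (116, 11, 146, 169), (120, 11, 146, 169), (124, 11, 149, 170), (128, 11, 148, 171), (132, 11, 149, 176), (136, 11, 146, 177), (140, 10, 146, 176), (144, 11, 146, 175), (148, 20, 153, 242), (152, 30, 1, 247), (156, 15, 2, 247), (160, 15, 2, 247), (164, 15, 2, 247), (168, 15, 2, 247)]
[(40, np.float64(104.4)), (55, np.float64(100.3)), (70, np.float64(96.2)), (85, np.float64(91.9)), (100, np.float64(87.6)), (115, np.float64(83.1)), (130, np.float64(78.5)), (145, np.float64(73.9)), (160, np.float64(69.0)), (175, np.float64(64.1))]
```

View pics/w6.png

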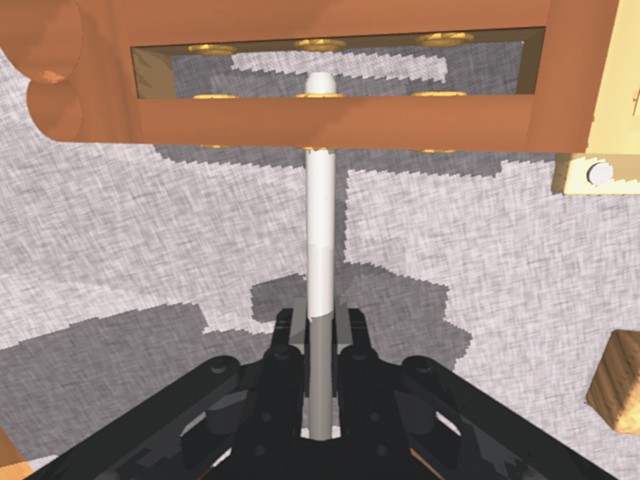

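Tip at (320,73) lies in the near slot between the cheek and web bushes, lined up with the web bush at (320,44). About 30 mm to go.

Call:
send_rows([
  [[0.2, 0, 0, 0, 0, 0], [0.4, 0, 0, 0, 0, 0], [0.6, 0, 0, 0, 0, 0], [0.8, 0, 0, 0, 0, 0], [1.0, 0, 0, 0, 0, 0], [1.2, 0, 0, 0, 0, 0], [1.4, 0, 0, 0, 0, 0], [1.4, 0, 0, 0, 0, 0]],
])

```text
clock: 10.95
eef_pos: [558.6, -35.6, 143.8]
tool_rot: [-3.139, -0.0, 1.278]
force: [0.3, -0.0, -0.9]
width: 8.4
gripper_force: 58.8
```

Run:
```python
from h import *
s=ctrl.read_state(); print(s['force'],s['torque']); row((554.5,-49.5,143.9),73.2)
```

```text
[ 0.2634433  -0.0051257  -0.87856071] [ 0.01354514  0.01766738 -0.02532528]
row [-1.45, 0.0, -0.01, -0.0021, -0.0002, 0.0008] at [558.6 -35.6 143.8] [-3.1394e+00 -2.0000e-04  1.2784e+00] t 10.95
```

No force and 14.5 mm covered, so the tip is inside the web. Next, the last 16 mm.

Call:
send_rows([
  [[0.2, 0, 0, 0, 0, 0], [0.4, 0, 0, 0, 0, 0], [0.6, 0, 0, 0, 0, 0], [0.8, 0, 0, 0, 0, 0], [1.0, 0, 0, 0, 0, 0], [1.2, 0, 0, 0, 0, 0], [1.4, 0, 0, 0, 0, 0], [1.6, 0, 0, 0, 0, 0], [1.6, 0, 0, 0, 0, 0], [1.6, 0, 0, 0, 0, 0]],
])

```text
clock: 11.95
eef_pos: [563.1, -20.8, 143.9]
tool_rot: [-3.14, 0.0, 1.278]
force: [-0.8, 1.2, -0.9]
width: 8.3
gripper_force: 58.8
```

Run:
```python
from h import *
s=ctrl.read_state(); im=grab("wrist","w7.png"); s2=ctrl.read_state()
print(s['force'],s2['force'],s2['qd'].round(4)); row((554.5,-49.5,143.9),73.2)
cv2.imwrite('pics/w7c.png',cv2.resize(im['pixels'][20:220,200:440],None,fx=2.5,fy=2.5)[:,:,::-1])
M=R.from_euler('xyz',s['tool_rot'])
tl=lambda v:M.inv().apply(onz(im,320,v,s['eef_pos'][2]-53.4)-s['eef_pos']).round(1)[0]
hsv=cv2.cvtColor(np.ascontiguousarray(im['pixels']),cv2.COLOR_RGB2HSV)
print([(v,tl(v),*hsv[v,320].tolist()) for v in range(20,230,3)])
```

```text
[-0.79373492  1.21139372 -0.88763036] [-0.23187546  0.25212097 -2.02696093] [ 0.0015  0.0007 -0.0004  0.0017  0.0003 -0.0018 -0.0006]
row [-2.99, 0.0, 0.0, -0.002, 0.0001, 0.0002] at [563.1 -20.9 143.9] [-3.1396e+00  1.0000e-04  1.2778e+00] t 12.0
[(20, np.float64(109.6), 11, 148, 183), (23, np.float64(108.8), 11, 146, 182), (26, np.float64(108.1), 10, 146, 182), (29, np.float64(107.3), 10, 147, 184), (32, np.float64(106.5), 11, 146, 162), (35, np.float64(105.7), 25, 137, 255), (38, np.float64(104.9), 21, 149, 245), (41, np.float64(104.1), 18, 140, 157), (44, np.float64(103.3), 18, 153, 187), (47, np.float64(102.5), 16, 94, 149), (50, np.float64(101.7), 174, 12, 205), (53, np.float64(100.9), 175, 14, 201), (56, np.float64(100.0), 175, 14, 214), (59, np.float64(99.2), 175, 13, 213), (62, np.float64(98.4), 177, 12, 210), (65, np.float64(97.6), 174, 12, 206), (68, np.float64(96.7), 177, 12, 192), (71, np.float64(95.9), 0, 11, 216), (74, np.float64(95.0), 15, 4, 246), (77, np.float64(94.2), 15, 2, 247), (80, np.float64(93.3), 0, 0, 247), (83, np.float64(92.5), 0, 0, 247), (86, np.float64
[... 1108 characters left out ...]
64.8), 0, 0, 247), (176, np.float64(63.8), 0, 0, 247), (179, np.float64(62.8), 0, 0, 247), (182, np.float64(61.8), 0, 0, 247), (185, np.float64(60.7), 0, 0, 247), (188, np.float64(59.7), 0, 0, 247), (191, np.float64(58.7), 0, 0, 247), (194, np.float64(57.7), 17, 40, 234), (197, np.float64(56.6), 28, 119, 252), (200, np.float64(55.6), 11, 130, 92), (203, np.float64(54.5), 11, 146, 166), (206, np.float64(53.5), 11, 146, 169), (209, np.float64(52.4), 12, 147, 172), (212, np.float64(51.4), 11, 146, 175), (215, np.float64(50.3), 11, 145, 174), (218, np.float64(49.2), 12, 145, 174), (221, np.float64(48.1), 12, 145, 174), (224, np.float64(47.1), 10, 144, 175), (227, np.float64(46.0), 11, 147, 177)]
```

View pics/w7c.png

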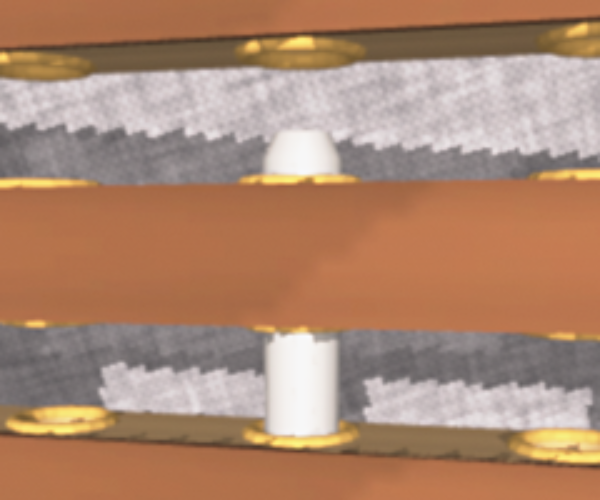

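The rod spans the cheek and web through the middle bore. Its end stands about 7 mm out of the web, mid-slot at about (320,71), still and without force. Handing in.

```bash
python3 -c "
from cell import ctrl
print(ctrl.finish_job())"
```

```text
the job is handed in; nothing more can be done
None
```

The job is handed in with the arm holding the 10 mm rod still through the middle bore, its end about 7 mm out of the centre web in the far slot; I felt no contact force going in and touched nothing else, but the hand-in gave no verdict.

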